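# Post a tape roll through the pedal-lid drop bin

### The job

Set the roll of packing tape that stands in the plywood cradle on its rim on the chute of the drop bin and let go, so that it waits against the shut lid. Then press the bin's pedal all the way down and keep it firmly on its rubber buffer, with at least 10 but never more than 22 newtons, until a moment after the roll has rolled in under the lid. Ease the pedal slowly back up under control so that the lid closes without slamming (two seconds or longer); move the lid by its pedal only, and leave everything else on the table where it is.

Things in the scene. Friction and masses are not known exactly. Their poses are not given: they have to be found in the camera images.
- roll_center (a point): centre of the roll of tan packing tape to be binned: 76 mm in diameter, 40 mm wide, 0.13 to 0.25 kg, standing on its rim in a low plywood cradle. This frame's y axis is the axis of the roll (level); its x and z turn as the roll rolls. Its centre starts 44 mm above the table. It is gripped across its 40 mm width, from above.
- cradle: plywood plate 120 x 70 x 6 mm with two 8 mm high cross bars that keep the roll from rolling along the cradle's x; it is fixed to the table. Origin at the centre of its underside; the axis of the standing roll lies along the cradle's y.
- bin: grey drop bin fixed to the table, box 200 (x) x 120 (y) x 110 mm tall with 4 mm walls, open under its lid; origin at the centre of the box's underside, z up. A chute slopes down to the rim at its -x end; the lid's hinge is at its +x end; the pedal lever runs along its +y side, at y = 135 mm.
- chute_low (a point): middle of the low end of the steel chute's surface: x = -100, y = 0, z = 110 mm in the bin's frame, same axes. From here the chute rises towards -x at 0.175 rad for 150 mm; 52 mm wide between side guides 14 mm high. A roll set on it (axis along the bin's y) rolls down against the lid's front and waits, its centre about 36 mm to -x and 45 mm above this point.
- lid_edge (a point): middle of the lower front edge of the lid, which stands upright across the chute's low end, 46 mm tall; its outer face is at x = -98, y = 0, z = 112 mm in the bin's frame when shut.
- lid (a joint): angle of the white hooded lid (200 x 120 x 46 mm, 0.24 to 0.46 kg) in rad: 0 shut, 0.42 fully raised; always 2.1 times the pedal angle. The roll gets under the lid's front only when the lid is raised most of the way. Let go, pedal and lid snap back and the lid slams; eased shut over 2 s or more it does not.
- pedal (a joint): pedal angle in rad: 0 up (rest), 0.20 fully down on its rubber buffer. Hinge axis along the bin's y at x = -20, z = 60 mm; pressing swings the lever's -x end down, by 30 mm at point pedal_end. Spring and lid push it back: 3 to 8 N at the pad to start it, 6 to 11 N just above the buffer; on the buffer the force climbs by about 4 N per mm.
- pedal_end (a point): point on the top face of the bare steel lever (16 mm wide, 12 mm thick); at x = -170, y = 135, z = 66 mm in the bin's frame at rest. Centred over it is the place to press: a rubber pad, 44 x 44 x 6 mm, on a screwed stem. The stem is set differently each time: the pad's top face is 10 to 20 mm above this point, so find it by touch (it does not shift when pressed).
- bottle: bystander, to be left alone: clear bottle, 60 mm wide, 160 mm tall; origin at the centre of its underside.
- carton: bystander, to be left alone: cardboard carton, 120 x 160 x 90 mm; origin at the centre of its underside.
- carton_small: bystander, to be left alone: small cardboard carton, 80 x 110 x 50 mm; origin at the centre of its underside.
- spare_roll: bystander, to be left alone: larger roll of tape lying flat, 104 mm in diameter, 48 mm tall; origin at the centre of its underside.
- mug: bystander, to be left alone: white mug, 80 mm wide, 90 mm tall, handle at its +y; origin at the centre of its underside.
- stapler: bystander, to be left alone: stapler, 130 x 32 x 45 mm, lying along its x; origin at the centre of its underside.
- jar: bystander, to be left alone: white jar, 60 mm wide, 70 mm tall; origin at the centre of its underside.

How it is judged:
By the outcome, as a careful person would: the job done as asked, in the order asked, and still so for the second after the job is handed in, with the robot touching nothing.
It also fails if it takes over 62 s, if anything falls off the work surface, if the arm or the gripper's body presses on something with over 40 N, if the wrist force passes 120 N, or if a joint passes its speed limit or range.

### The arm

A 6-joint arm with a two-finger parallel gripper is mounted at the origin on the work surface. World frame = base frame: x ahead of the robot, y to its left, z up, the work surface at z = 0. Lengths are in m, angles in rad, forces in N, time in s.
With the tool pointing down it reaches from about 0.425 to 0.95 m from the base axis. Payload 3.5 kg.
Tool frame: the origin (TCP) lies midway between the tips of the shut fingers; the grasp point (between the pads) lies 19 mm behind it (ctrl.pinch_z is the distance from the TCP to the grasp point, in m); z points along the fingers, y is the line along which they close (so a half turn about z gives the same grasp; the last joint's range is limited). The gripper opens to 85 mm and grips with 20 to 120 N. Pads are 22 mm wide; open, the fingers measure 114 mm over their backs; the gripper's body (76 mm by 85 mm) begins 54 mm behind the grasp point. The pads swing forward as they close: fully open they stand 13 mm farther back than shut.
Start: joints at [0.975, 0.286, 1.577, -0, 1.279, -0.15], TCP at [0.291, 0.609, 0.231] pointing down, gripper open.
Joint ranges: [-2.77, 2.77], [-0.9, 2.22], [0.21, 2.48], [-1.53, 4.67], [0.24, 2.81], [-2.84, 2.84]. Speed limits (rad/s): [2.79, 2.79, 3.14, 3.14, 3.14, 3.14].

### API

Orientations are given as a unit quaternion [x, y, z, w].
In Python, from plant import get_state, viewer, sign_off, ctrl gives the robot as it stands. The module is installed in compiled form; this text tells all that it offers.
- The arm moves only by the shell command python3 -m handwheel 'ROWS' [FORCE]. ROWS is JSON, a list that holds one entry, the list of rows, each a list of 5 numbers: the finger opening in m, from 0 to 0.0854, then the shift along the tool's x, y, z in m, then the turn about the tool's z in degrees. In form: [[[claw, x, y, z, spin], ...]]. A call has 1 to 12 rows; each row shifts and turns the commanded pose from where the row before left it, along the tool's axes as they then stand; what a row does not reach is not made up. A row lasts 1/12 s, in which the tool goes at most 41.7 mm and 7.16 degrees, less where a joint would pass 70% of its speed; a pose out of reach is approached as far as the arm can. A call is refused whole if a number of a shift passes 0.0417 or a number of a turn 7.16, either way. A call with a gripper value outside its range is refused whole. The fingers move at their own pace and stop on an object; FORCE is the grip in N (left out, the last holds). Time passes only in rows, so rows that do not move let the fingers close. It gives the time, the measured TCP pose, the force, the opening and the grip force at its end, in the units of the state.
- get_state(): the state, without advancing time (a new reading comes with each control period).
- viewer.read_camera(name): name is "scene" or "top" or "wrist"; returns the picture (400x640x3 uint8, blue, green, red); there is no depth.
- viewer.camera_params(name): a dict with "fov_y" (degrees; the focal length in pixels is half the picture's height over the tangent of half this angle, whatever the lens; pixels are square), "cx", "cy" (the principal point, pixels), "xyz" and "attitude" of the camera in the world; the wrist camera has in their place "hand_eye" (4x4, takes a point from camera to tool coordinates, whose origin is the TCP and whose axes are the flange's). Camera axes: x right, y up, looking along -z (the intrinsics and any distortion apply to the point x, -y, -z); pixel columns grow to the right and rows downward; lengths in m; the calibration is good to about 2 mm. A picture is of the moment at which its call begins: read the wrist's pose just before it. camera_params takes no time and is no camera call.
- sign_off(): hands the job in; it is judged then, once.
Trained networks look in the newest picture that a camera, given by its name, has taken for a name from the list of things; names that differ only in an ending like _2 or _b are one class to them, and where a whole thing is asked for, a point or a joint stands for the part that bears it (a point fixed in the world has none). Each returns a list of dicts, best first, with "confidence" (0 to 1); they miss things now and then, are a little off and sometimes report something else, mostly with a low value. They report only what shows in the picture. A call takes as long as a camera call.
- viewer.look_for(camera, name): "extent" ([left, top, width, height] as shares, 0 to 1, of the picture: columns of its width, rows of its height, round what is visible of it).
- viewer.outline_of(camera, name): "mask" (400x640 bool, what is visible of it) and "extent" ([left, top, width, height] as shares, 0 to 1, of the picture: columns of its width, rows of its height, round what is visible of it).
- viewer.pinpoint(camera, name): "xy" ([column, row] as shares, 0 to 1, of the picture: columns of its width, rows of its height: a listed point, or the origin of a listed thing).
The state is a dict: "time": time; "qpos": joint angles; "dq": joint speeds; "joint_efforts": joint torques, N m; "eef_pos": TCP position; "tcp_rot": TCP orientation; "contact_force": force on the tool from outside, world axes, zero at the start; "wrist_torque": the same for the moment, N m; "opening": opening from 0.0 (shut) to 1.0 (fully open); "finger_force": force on a finger pad.
Only numpy, scipy, OpenCV 4.12 (cv2) and the standard library are available. Lean on these libraries where they do the work, as an engineer would, in place of code of your own. Each camera call takes 0.05 s, during which the arm holds its last target. There are 200 camera calls.

## Working session

There is one attempt and no reset: what is moved stays moved. The work goes in short steps, Python scripts to look and compute and a shell command to move; the robot and the scene stay as the last step left them, time stands still between calls to the robot, and variables do not carry over. Pictures are saved under pics/ and viewed, at most 12 in all, crops included, and the job is handed in when it is done.

```bash
mkdir -p pics; cat > h.py <<'E'
import numpy as np, cv2
from scipy.spatial.transform import Rotation as R
from plant import get_state, viewer, sign_off, ctrl
def ray(cam,px,st=None):
    p=viewer.camera_params(cam); f=200/np.tan(np.radians(p['fov_y'])/2)
    d=np.array([(px[0]-p['cx'])/f,-(px[1]-p['cy'])/f,-1.])
    if cam=='wrist':
        H=np.array(p['hand_eye']); Rt=R.from_quat(st['tcp_rot']).as_matrix()
        return Rt@H[:3,3]+np.array(st['eef_pos']), Rt@H[:3,:3]@d
    a=np.array(p['attitude']); Rm=R.from_quat(a).as_matrix() if a.size==4 else a
    return np.array(p['xyz']),Rm@d
def atz(cam,px,z,st=None):
    o,d=ray(cam,px,st); return o+d*(z-o[2])/d[2]
E
python3 - <<'E'
from h import *
s=get_state(); print({k:np.round(v,3) for k,v in s.items()})
for c in ['scene','top','wrist']:
    p=viewer.camera_params(c); print(c,p)
    im=viewer.read_camera(c); cv2.imwrite(f'pics/{c}0.png',im)
    for n,z in [('roll_center',.044),('cradle',0),('bin',0),('chute_low',.11),('lid_edge',.112),('pedal_end',.066),('bottle',0),('carton',0),('carton_small',0),('spare_roll',0),('mug',0),('stapler',0),('jar',0)]:
        r=viewer.pinpoint(c,n)
        for q in r[:2]:
            px=np.array(q['xy'])*[640,400]; print(c,n,round(q['confidence'],2),px.round(),atz(c,px,z,s).round(3))
print(get_state()['time'])
E
```

```text
{'time': np.float64(0.0), 'qpos': array([ 0.975,  0.287,  1.578, -0.   ,  1.279, -0.15 ]), 'dq': array([-0.001,  0.001,  0.002, -0.001, -0.001, -0.   ]), 'joint_efforts': array([-0.0000e+00, -4.0597e+01, -2.9263e+01, -0.0000e+00,  6.0000e-03,
       -0.0000e+00]), 'eef_pos': array([0.291, 0.609, 0.23 ]), 'tcp_rot': array([ 0.221,  0.975, -0.001, -0.   ]), 'contact_force': array([0.122, 0.696, 1.599]), 'wrist_torque': array([-0.067,  0.014, -0.027]), 'finger_force': np.float64(0.0), 'opening': np.float64(1.005)}
scene {'fov_y': 56.868232500169974, 'cx': 314.9518761178987, 'cy': 200.8906729464035, 'xyz': array([ 1.16281344, -0.36263703,  0.91309408]), 'attitude': array([0.29973541, 0.15012287, 0.42730245, 0.83966328])}
scene roll_center 0.66 [355. 146.] [0.475 0.315 0.044]
scene roll_center 0.57 [356. 137.] [0.442 0.348 0.044]
scene cradle 0.63 [359. 134.] [ 0.401  0.405 -0.   ]
scene cradle 0.5 [354. 145.] [0.435 0.351 0.   ]
scene bin 0.81 [233. 221.] [ 0.479 -0.17   0.   ]
scene chute_low 0.71 [355. 144.] [0.523 0.268 0.11 ]
scene chute_low 0.62 [386. 230.] [0.828 0.12  0.11 ]
scene
[... 1279 characters left out ...]
15 0.478 0.   ]
top mug 0.78 [166. 243.] [0.437 0.48  0.   ]
top mug 0.55 [333. 178.] [ 0.642 -0.014  0.   ]
top stapler 0.76 [271. 133.] [0.779 0.18  0.   ]
top jar 0.72 [356. 138.] [ 0.771 -0.085  0.   ]
wrist {'fov_y': 63.58227775759268, 'cx': 322.09970558164247, 'cy': 198.15828066950306, 'hand_eye': array([[ 8.88857998e-04,  9.47094968e-01,  3.20952226e-01,
         8.30751197e-02],
       [ 9.99999456e-01, -6.66619558e-04, -8.02317182e-04,
         6.42312160e-04],
       [-5.45917535e-04,  3.20952764e-01, -9.47095045e-01,
        -1.42274953e-01],
       [ 0.00000000e+00,  0.00000000e+00,  0.00000000e+00,
         1.00000000e+00]])}
wrist mug 0.76 [288. 301.] [ 0.444  0.485 -0.   ]
2.1
```

View pics/scene0.png

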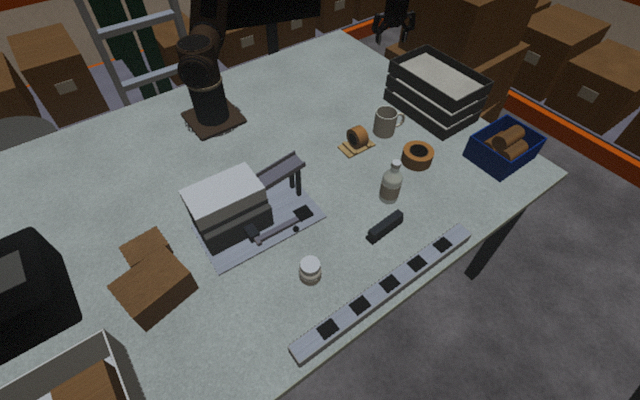

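View pics/top0.png

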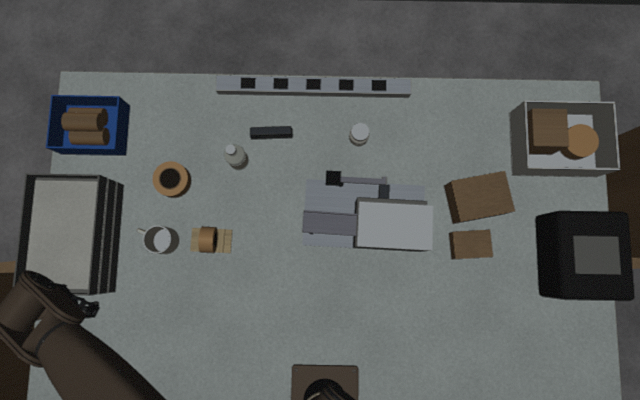

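The scene shows the roll in its cradle at top (208,238), the bin with its chute at columns 303–357 and its lid at 357–433, and the pedal pad at (333,178). Next I'll zoom in for the orientations.

```bash
python3 - <<'E'
from h import *
a=cv2.imread('pics/top0.png'); b=cv2.imread('pics/scene0.png')
A=cv2.resize(a[215:265,170:250],(480,300),interpolation=cv2.INTER_CUBIC)
B=cv2.resize(b[115:165,330:410],(320,200),interpolation=cv2.INTER_CUBIC)
C=cv2.resize(a[165:260,295:445],(600,380)[:2],interpolation=cv2.INTER_CUBIC)
o=np.zeros((600,800,3),np.uint8); o[:200,480:]=B[:, :320]; o[:300-80,:480]=A[40:260]; o[220:,:600]=C
cv2.imwrite('pics/crop.png',cv2.convertScaleAbs(o,alpha=1.6))
for n,px in [('lid',(357,198)),('lid',(433,206)),('lid',(432,250)),('lid',(356,245))]: print(atz('top',px,.158).round(3))
E
```

```text
[ 0.561 -0.077  0.158]
[ 0.543 -0.283  0.158]
[ 0.425 -0.278  0.158]
[ 0.435 -0.075  0.158]
```

View pics/crop.png

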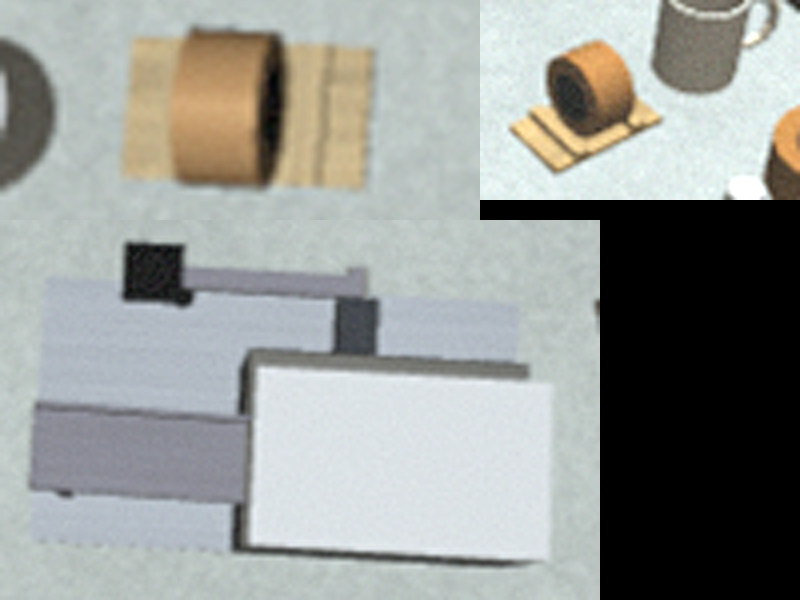

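```bash
python3 - <<'E'
from h import *
def ang(p,q,z,z2=None):
    a=atz('top',p,z);b=atz('top',q,z if z2 is None else z2); d=b-a; return a[:2].round(3),b[:2].round(3),np.degrees(np.arctan2(d[1],d[0])).round(1)
A=lambda u,v:(170+u/6,215+(v+40)/6); C=lambda u,v:(295+u/4,165+(v-220)/4)
print('cradle',ang(A(374,48),A(132,38),.006),ang(A(362,188),A(122,178),.006),ang(A(122,178),A(132,38),.006),ang(A(362,188),A(374,48),.006))
print('lid',ang(C(252,365),C(552,382),.158),ang(C(245,547),C(550,560),.158))
print('padwidths',atz('top',C(155,272),.082).round(3))
print('chute',ang(C(38,403),C(245,420),.136+.014,.124),ang(C(32,489),C(243,503),.15,.124))
for u in (26,): print(atz('scene',(303.5,215),.082).round(3))
print('base',ang(C(45,278),C(518,303),.002))
E
```

```text
cradle (array([0.479, 0.283]), array([0.482, 0.404]), np.float64(88.7)) (array([0.41 , 0.286]), array([0.413, 0.405]), np.float64(88.7)) (array([0.413, 0.405]), array([0.482, 0.404]), np.float64(-0.8)) (array([0.41 , 0.286]), array([0.479, 0.283]), np.float64(-2.3))
lid (array([ 0.552, -0.08 ]), array([ 0.545, -0.283]), np.float64(-92.2)) (array([ 0.43 , -0.076]), array([ 0.425, -0.28 ]), np.float64(-91.3))
padwidths [ 0.628 -0.015  0.082]
chute (array([0.525, 0.065]), array([ 0.518, -0.078]), np.float64(-92.5)) (array([0.466, 0.067]), array([ 0.461, -0.077]), np.float64(-92.0))
[ 0.64  -0.017  0.082]
base (array([0.636, 0.066]), array([ 0.624, -0.294]), np.float64(-92.0))
```

```bash
python3 -m handwheel '[[[0.0854,-0.037,-0.024,0.005,-4.0],[0.0854,-0.037,-0.022,0.005,-4.0],[0.0854,-0.037,-0.020,0.005,-4.0],[0.0854,-0.036,-0.019,0.005,-4.0],[0.0854,-0.036,-0.017,0.005,-4.0],[0.0854,-0.034,-0.006,0.005,-4.0]]]' 40; python3 -c "
from h import *;s=get_state();print(s['eef_pos'],s['tcp_rot'],s['qpos'].round(2))"
```

```text
time: 2.6
eef_pos: [0.4644, 0.4498, 0.202]
tcp_rot: [0.012, 1.0, -0.0, 0.0]
contact_force: [-0.1, 0.9, 0.3]
opening: 1.0
finger_force: 0.0
[0.4644109  0.44978688 0.20203456] [ 1.22626156e-02  9.99924736e-01 -3.85560846e-04  3.24476225e-05] [ 0.61  0.25  1.68 -0.    1.22 -0.93]
```

```bash
python3 -m handwheel '[[[0.0854,0.006,-0.036,0.010,0],[0.0854,0.006,-0.036,0.010,0],[0.0854,0,-0.033,0.010,0],[0.0854,0,0,0,0],[0.0854,0,0,0,0]]]'; cat > look.py <<'E'
import sys
from h import *
n=sys.argv[1]; s=get_state(); im=viewer.read_camera('wrist'); cv2.imwrite(f'pics/{n}.png',cv2.convertScaleAbs(im,alpha=1.5))
print(s['time'],s['eef_pos'].round(4),s['tcp_rot'].round(4),s['contact_force'].round(2))
for a in sys.argv[2:]:
    k,z=a.split(':')
    for q in viewer.pinpoint('wrist',k)[:2]:
        px=np.array(q['xy'])*[640,400]; print(k,round(q['confidence'],2),px.round(),atz('wrist',px,float(z),s).round(4))
E
python3 look.py w1 roll_center:.044 cradle:0
```

```text
time: 3.02
eef_pos: [0.448, 0.3462, 0.171]
tcp_rot: [0.015, 1.0, -0.0, -0.001]
contact_force: [0.1, 0.6, 0.8]
opening: 1.004
finger_force: 0.0
3.0167 [0.448  0.3462 0.171 ] [ 1.480e-02  9.999e-01 -3.000e-04 -9.000e-04] [0.14 0.6  0.81]
```

View pics/w1.png

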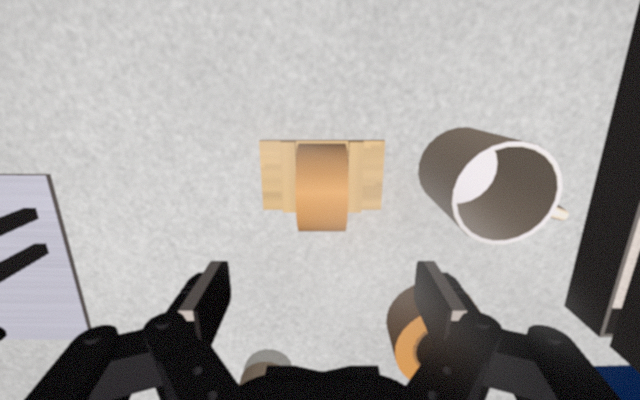

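```bash
python3 - <<'E'
from h import *
s=get_state()
for p in [(260,140),(384,139),(262,210),(383,209)]: print(atz('wrist',p,.006,s).round(4))
print(atz('wrist',(297,187),.075,s),atz('wrist',(348,187),.075,s))
# tangent fit of roll silhouette
o,d1=ray('wrist',(322,143),s);_,d2=ray('wrist',(322,231),s)
for z in (.044,):
  best=[]
  for x in np.arange(.4,.5,.001):
    c=np.array([x,z]); dd=[]
    for d in (d1,d2):
      u=np.array([d[0],d[2]]);u/=np.linalg.norm(u); v=c-o[[0,2]]; dd.append(abs(u[0]*v[1]-u[1]*v[0]))
    best.append((abs(dd[0]-.038)+abs(dd[1]-.038),x,dd))
  print(min(best,key=lambda b:b[0]))
E
```

```text
[0.4115 0.2917 0.006 ]
[0.4136 0.4099 0.006 ]
[0.4829 0.2875 0.006 ]
[0.485  0.4115 0.006 ]
[0.43843105 0.33064275 0.075     ] [0.43945972 0.37028005 0.075     ]
(np.float64(0.0009113851168225662), np.float64(0.44900000000000007), [np.float64(0.03871762073188671), np.float64(0.037806235615064146)])
```

```bash
python3 -m handwheel '[[[0.0854,-0.001,0.004,0.030,0],[0.0854,0,0,0.035,0],[0.0854,0,0,0.035,0],[0.0854,0,0,0.025,0],[0.0854,0,0,0.010,0],[0.0854,0,0,0,0],[0.03,0,0,0,0],[0.03,0,0,0,0],[0.03,0,0,0,0],[0.03,0,0,0,0],[0.03,0,0,0,0],[0.03,0,0,0,0]]]' 40
```

```text
time: 4.17
eef_pos: [0.451, 0.3512, 0.0394]
tcp_rot: [0.013, 1.0, -0.001, 0.001]
contact_force: [-0.6, -5.1, 5.4]
opening: 0.461
finger_force: 42.8
```

```bash
python3 -m handwheel '[[[0.03,0,0,-0.015,0],[0.03,0,0,-0.035,0],[0.03,0,0,-0.040,0],[0.03,0,0,-0.040,0],[0.03,0,0,-0.040,0],[0.03,0,-0.02,-0.030,0],[0.03,-0.005,-0.03,0,0],[0.03,-0.005,-0.035,0,0],[0.03,-0.01,-0.035,0,0],[0.03,-0.01,-0.035,0,0],[0.03,-0.01,-0.035,0,0],[0.03,-0.01,-0.035,0,0]]]'; python3 -m handwheel '[[[0.03,0,-0.035,0,0],[0.03,0,-0.035,0,0],[0.03,0,-0.025,0,0],[0.03,0,0,0,7],[0.03,0,0,0,7],[0.03,0,0,0,7],[0.03,0,0,0,7],[0.03,0,0,0,7],[0.03,0,0,0,7],[0.03,0,0,0,7],[0.03,0,0,0,7],[0.03,0,0,0,7]]]'; python3 -m handwheel '[[[0.03,0,0,0,7],[0.03,0,0,0,7],[0.03,0,0,0,7],[0.03,0,0,0,6],[0.03,0,0,0,0],[0.03,0,0,0,0]]]'; python3 look.py w2 chute_low:.11 lid_edge:.112 pedal_end:.066
```

```text
time: 5.17
eef_pos: [0.4933, 0.1239, 0.2375]
tcp_rot: [0.013, 1.0, 0.0, 0.001]
contact_force: [0.8, -0.6, -2.4]
opening: 0.464
finger_force: 42.3
time: 6.17
eef_pos: [0.4906, 0.0306, 0.2372]
tcp_rot: [0.537, 0.844, 0.0, 0.0]
contact_force: [-0.6, -0.1, -1.3]
opening: 0.464
finger_force: 42.2
time: 6.67
eef_pos: [0.4907, 0.0305, 0.2372]
tcp_rot: [0.716, 0.698, 0.0, 0.0]
contact_force: [-0.4, 0.7, -2.7]
opening: 0.465
finger_force: 42.2
6.6667 [0.4907 0.0305 0.2372] [7.156e-01 6.985e-01 3.000e-04 2.000e-04] [-0.45  0.7  -2.7 ]
pedal_end 0.59 [459. 212.] [ 0.6325 -0.0112  0.066 ]
```

View pics/w2.png

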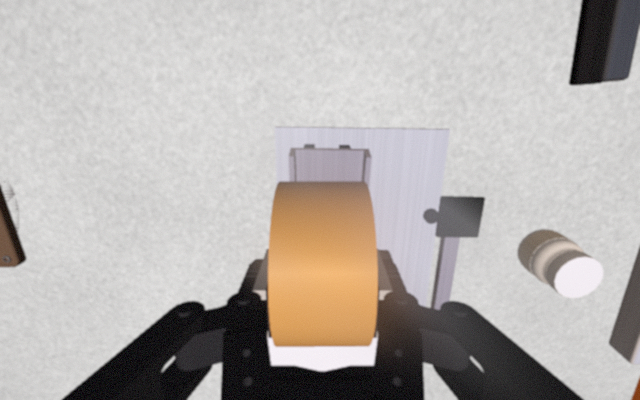

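```bash
python3 - <<'E'
from h import *
s=get_state(); im=cv2.imread('pics/w2.png')
for p,z in [((291,149),.15),((370,149),.15),((288,182),.145),((372,182),.145),((296,149),.136),((366,149),.136)]: print(p,z,atz('wrist',p,z,s).round(4))
for p in [(443,197),(483,197),(481,238),(437,236),(461,217)]: print('pad',atz('wrist',p,.081,s).round(4))
for p in [(277,127),(448,129)]: print('base',atz('wrist',p,.002,s).round(4))
g=cv2.resize(im[130:200,260:400],(800,400),interpolation=cv2.INTER_CUBIC); cv2.imwrite('pics/w2c.png',g)
E
```

```text
(291, 149) 0.15 [0.4697 0.0739 0.15  ]
(370, 149) 0.15 [0.526  0.0725 0.15  ]
(288, 182) 0.145 [0.4655 0.0482 0.145 ]
(372, 182) 0.145 [0.5288 0.0466 0.145 ]
(296, 149) 0.136 [0.4721 0.0714 0.136 ]
(366, 149) 0.136 [0.525  0.0701 0.136 ]
pad [0.6083 0.0113 0.081 ]
pad [0.6473 0.0103 0.081 ]
pad [ 0.6512 -0.0338  0.081 ]
pad [ 0.6062 -0.0305  0.081 ]
pad [ 0.6282 -0.0102  0.081 ]
base [0.4402 0.0739 0.002 ]
base [0.6368 0.0667 0.002 ]
```

View pics/w2c.png

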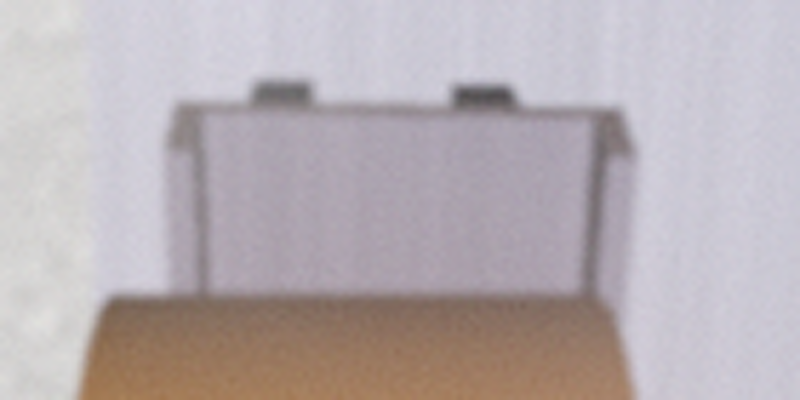

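```bash
python3 -m handwheel '[[[0.03,-0.020,0.003,0,0.6],[0.03,-0.020,0.002,0,0],[0.03,-0.0075,0,0.015,0],[0.03,0,0,0.030,0],[0.03,0,0,0.025,0],[0.03,0,0,0.006,0],[0.03,0,0,0,0],[0.03,0,0,0,0],[0.03,0,0,0,0]]]'; python3 look.py w3
```

```text
time: 7.62
eef_pos: [0.4957, -0.0173, 0.163]
tcp_rot: [0.72, 0.694, 0.001, 0.002]
contact_force: [1.0, 0.1, -1.7]
opening: 0.466
finger_force: 42.1
7.6167 [ 0.4957 -0.0173  0.163 ] [0.72   0.694  0.001  0.0015] [ 1.01  0.09 -1.72]
```

View pics/w3.png

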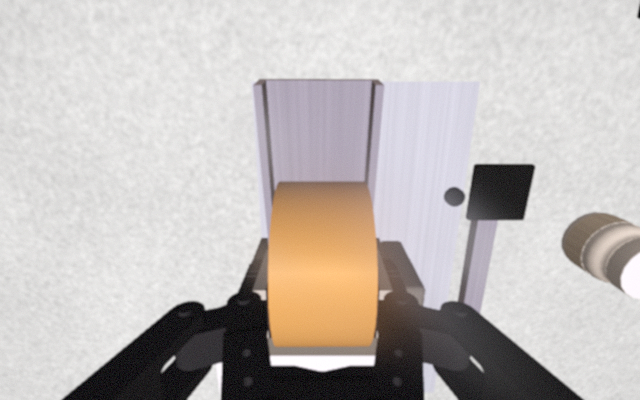

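```bash
python3 -m handwheel '[[[0.03,0,-0.002,0.003,0],[0.03,0,0,0.0015,0],[0.03,0,0,0,0],[0.03,0,0,0,0]]]'; python3 -m handwheel '[[[0.03,0,0,0.0015,0],[0.03,0,0,0,0],[0.03,0,0,0,0]]]';python3 -m handwheel '[[[0.03,0,0,0.0010,0],[0.03,0,0,0,0],[0.03,0,0,0,0]]]'
```

```text
time: 8.0
eef_pos: [0.4923, -0.017, 0.1566]
tcp_rot: [0.72, 0.694, 0.0, 0.0]
contact_force: [0.0, 0.2, -3.2]
opening: 0.461
finger_force: 42.2
time: 8.25
eef_pos: [0.4926, -0.0171, 0.1556]
tcp_rot: [0.72, 0.694, 0.0, 0.0]
contact_force: [-2.0, -0.7, 1.6]
opening: 0.462
finger_force: 42.5
time: 8.5
eef_pos: [0.4926, -0.0172, 0.1555]
tcp_rot: [0.72, 0.694, 0.0, 0.0]
contact_force: [-4.0, 0.8, 5.8]
opening: 0.463
finger_force: 43.1
```

```bash
python3 -m handwheel '[[[0.03,0,0,-0.001,0],[0.03,0,0,0,0],[0.065,0,0,0,0],[0.065,0,0,0,0],[0.065,0,0,0,0],[0.065,0,0,0,0],[0.065,0,0,0,0],[0.065,0,0,-0.02,0],[0.065,0,0,-0.03,0],[0.065,0,0,-0.03,0],[0.065,0,0,0,0],[0.065,0,0,0,0]]]'; python3 - <<'E'
from h import *
s=get_state();a=viewer.read_camera('wrist');b=viewer.read_camera('scene')
print(s['eef_pos'],viewer.pinpoint('scene','roll_center')[:2])
o=np.hstack([cv2.resize(a,(400,250)),cv2.resize(b[140:265,170:370],(400,250),interpolation=cv2.INTER_CUBIC)])
cv2.imwrite('pics/w4.png',cv2.convertScaleAbs(o,alpha=1.5))
E
```

```text
time: 9.5
eef_pos: [0.4936, -0.0174, 0.2373]
tcp_rot: [0.72, 0.694, 0.001, 0.002]
contact_force: [0.2, 0.2, -0.8]
opening: 0.765
finger_force: 0.0
[ 0.49364895 -0.01739137  0.23732528] [{'xy': [0.4145, 0.4288], 'confidence': 0.73}]
```

View pics/w4.png

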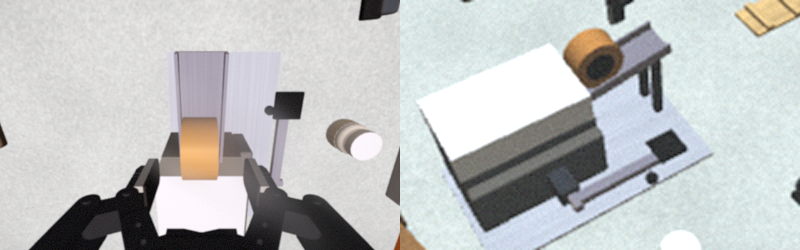

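The roll is waiting against the shut lid. Next the gripper shuts and goes above the pedal pad.

```bash
python3 -m handwheel '[[[0.0,0.003,0.034,0,0],[0,0.003,0.034,0,0],[0,0.002,0.034,0,0],[0,0.002,0.033,0,0],[0,0,0,0.030,0],[0,0,0,0.035,0],[0,0,0,0.035,0],[0,0,0,0.030,0],[0,0,0,0.010,0],[0,0,0,0,0],[0,0,0,0,0],[0,0,0,0,0]]]'; python3 -m handwheel '[[[0,0,0,0,0],[0,0,0,0,0],[0,0,0,0,0]]]'; python3 look.py w5 pedal_end:.066
```

```text
time: 10.65
eef_pos: [0.6291, -0.0124, 0.0971]
tcp_rot: [0.72, 0.694, 0.001, 0.001]
contact_force: [0.2, -0.7, 0.7]
opening: -0.002
finger_force: 0.0
time: 10.9
eef_pos: [0.6286, -0.0123, 0.0968]
tcp_rot: [0.72, 0.694, 0.001, 0.001]
contact_force: [1.1, 0.0, 0.4]
opening: -0.003
finger_force: 0.0
10.9 [ 0.6286 -0.0123  0.0968] [0.7202 0.6938 0.0009 0.0013] [1.05 0.   0.39]
pedal_end 0.75 [327. 236.] [ 0.6313 -0.0109  0.066 ]
```

View pics/w5.png

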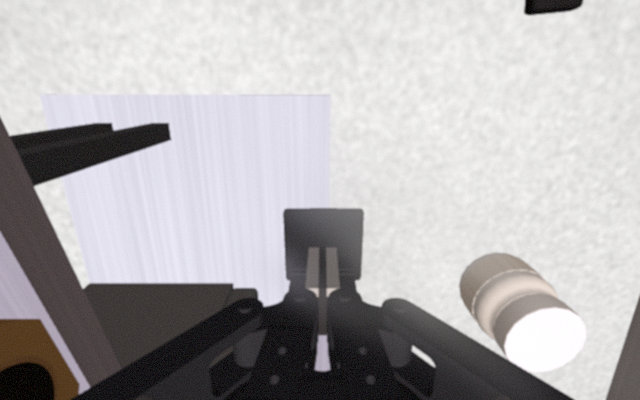

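```bash
f(){ grep -E "eef|contact"; }
python3 -m handwheel '[[[0,0,0,0.006,0],[0,0,0,0.003,0],[0,0,0,0,0]]]' | f
python3 -m handwheel '[[[0,0,0,0.002,0],[0,0,0,0,0]]]' | f
python3 -m handwheel '[[[0,0,0,0.002,0],[0,0,0,0,0]]]' | f
python3 -m handwheel '[[[0,0,0,0.002,0],[0,0,0,0,0]]]' | f
python3 -m handwheel '[[[0,0,0,0.002,0],[0,0,0,0,0]]]' | f
python3 -m handwheel '[[[0,0,0,0.002,0],[0,0,0,0,0]]]' | f
```

```text
eef_pos: [0.6266, -0.012, 0.0844]
contact_force: [0.2, 0.1, 0.2]
eef_pos: [0.6272, -0.0121, 0.0832]
contact_force: [-1.3, -0.2, -1.0]
eef_pos: [0.6274, -0.0121, 0.0815]
contact_force: [0.2, -0.0, 0.2]
eef_pos: [0.6274, -0.0121, 0.0796]
contact_force: [0.1, 0.7, 0.1]
eef_pos: [0.6277, -0.0122, 0.0779]
contact_force: [-0.1, 0.2, -0.5]
eef_pos: [0.6279, -0.0121, 0.077]
contact_force: [-1.1, -0.1, 5.3]
```

```bash
f(){ grep -E "time|eef|contact"; }
python3 -m handwheel '[[[0,0,0,0.0025,0],[0,0,0,0.0025,0],[0,0,0,0.0025,0],[0,0,0,0.0025,0],[0,0,0,0.0025,0],[0,0,0,0.0025,0],[0,0,0,0.003,0],[0,0,0,0.003,0],[0,0,0,0.003,0],[0,0,0,0.003,0],[0,0,0,0.002,0],[0,0,0,0,0]]]' | f
```

```text
time: 13.08
eef_pos: [0.628, -0.0116, 0.0485]
contact_force: [-2.8, 2.1, 8.4]
```

```bash
f(){ grep -E "time|eef|contact"; }
python3 -m handwheel '[[[0,0,0,0.0018,0],[0,0,0,0.0005,0]]]' | f
python3 -m handwheel '[[[0,0,0,0.0,0]]]' | f
```

```text
time: 13.25
eef_pos: [0.6282, -0.0117, 0.0477]
contact_force: [-6.9, 2.7, 14.6]
time: 13.33
eef_pos: [0.6282, -0.0116, 0.0478]
contact_force: [-5.7, 2.6, 13.5]
```

```bash
f(){ grep -E "time|eef|contact"; }
python3 -m handwheel '[[[0,0,0,0.0006,0],[0,0,0,0,0],[0,0,0,0,0]]]' | f
python3 -m handwheel '[[[0,0,0,0,0],[0,0,0,0,0],[0,0,0,0,0]]]' | f
python3 - <<'E'
from h import *
s=get_state();a=viewer.read_camera('top');b=viewer.read_camera('scene')
print([viewer.pinpoint(c,'roll_center')[:1] for c in ('scene','top')])
o=np.hstack([cv2.resize(a[160:260,290:450],(400,250),interpolation=cv2.INTER_CUBIC),cv2.resize(b[140:265,170:370],(400,250),interpolation=cv2.INTER_CUBIC)])
cv2.imwrite('pics/w6.png',cv2.convertScaleAbs(o,alpha=1.5))
E
```

```text
time: 13.58
eef_pos: [0.6282, -0.0117, 0.0477]
contact_force: [-6.7, 2.4, 15.2]
time: 13.83
eef_pos: [0.6282, -0.0117, 0.0477]
contact_force: [-6.6, 2.0, 15.5]
[[{'xy': [0.33, 0.5585], 'confidence': 0.51}], [{'xy': [0.7327, 0.6098], 'confidence': 0.19}]]
```

View pics/w6.png

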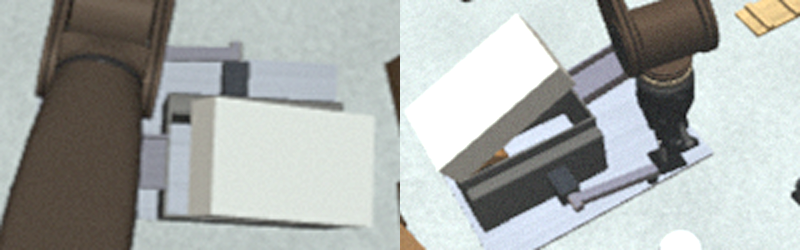

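The roll is inside the bin: a bit of tan shows under the raised lid, and the chute is empty. I'll hold a little longer, then ease the pedal up over about 4 s.

```bash
f(){ grep -E "time|eef|contact"; }
python3 -m handwheel '[[[0,0,0,0,0],[0,0,0,0,0],[0,0,0,0,0],[0,0,0,0,0],[0,0,0,0,0],[0,0,0,0,0],[0,0,0,0,0],[0,0,0,0,0]]]' | f
python3 -m handwheel '[[[0,0,0,-0.0007,0],[0,0,0,-0.0007,0],[0,0,0,-0.0007,0],[0,0,0,-0.0007,0],[0,0,0,-0.0007,0],[0,0,0,-0.0007,0],[0,0,0,-0.0007,0],[0,0,0,-0.0007,0],[0,0,0,-0.0007,0],[0,0,0,-0.0007,0],[0,0,0,-0.0007,0],[0,0,0,-0.0007,0]]]' | f
python3 -m handwheel '[[[0,0,0,-0.0007,0],[0,0,0,-0.0007,0],[0,0,0,-0.0007,0],[0,0,0,-0.0007,0],[0,0,0,-0.0007,0],[0,0,0,-0.0007,0],[0,0,0,-0.0007,0],[0,0,0,-0.0007,0],[0,0,0,-0.0007,0],[0,0,0,-0.0007,0],[0,0,0,-0.0007,0],[0,0,0,-0.0007,0]]]' | f
python3 -m handwheel '[[[0,0,0,-0.0007,0],[0,0,0,-0.0007,0],[0,0,0,-0.0007,0],[0,0,0,-0.0007,0],[0,0,0,-0.0007,0],[0,0,0,-0.0007,0],[0,0,0,-0.0007,0],[0,0,0,-0.0007,0],[0,0,0,-0.0007,0],[0,0,0,-0.0007,0],[0,0,0,-0.0007,0],[0,0,0,-0.0007,0]]]' | f
```

```text
time: 14.7
eef_pos: [0.6282, -0.0117, 0.0477]
contact_force: [-6.0, 2.3, 15.6]
time: 15.7
eef_pos: [0.628, -0.0113, 0.0543]
contact_force: [-2.9, 3.0, 8.2]
time: 16.7
eef_pos: [0.628, -0.0112, 0.0627]
contact_force: [-2.4, 3.4, 8.8]
time: 17.7
eef_pos: [0.628, -0.0116, 0.0712]
contact_force: [-3.0, 1.7, 7.4]
```

```bash
f(){ grep -E "time|eef|contact"; }
python3 -m handwheel '[[[0,0,0,-0.0006,0],[0,0,0,-0.0006,0],[0,0,0,-0.0006,0],[0,0,0,-0.0006,0],[0,0,0,-0.0006,0],[0,0,0,-0.0006,0],[0,0,0,-0.0006,0],[0,0,0,-0.0006,0],[0,0,0,-0.0006,0],[0,0,0,-0.0006,0],[0,0,0,-0.0006,0],[0,0,0,-0.0006,0]]]' | f
python3 -m handwheel '[[[0,0,0,-0.001,0],[0,0,0,-0.001,0],[0,0,0,-0.001,0],[0,0,0,-0.005,0],[0,0,0,-0.02,0],[0,0,0,-0.03,0],[0,0,0,-0.04,0],[0,0,0,-0.03,0],[0,0,0,0,0],[0,0,0,0,0]]]' | f
python3 - <<'E'
from h import *
a=viewer.read_camera('top');b=viewer.read_camera('scene')
o=np.hstack([cv2.resize(a[160:260,290:450],(400,250),interpolation=cv2.INTER_CUBIC),cv2.resize(b[140:265,170:370],(400,250),interpolation=cv2.INTER_CUBIC)])
cv2.imwrite('pics/w7.png',cv2.convertScaleAbs(o,alpha=1.5))
E
```

```text
time: 18.7
eef_pos: [0.6278, -0.0121, 0.0777]
contact_force: [-1.0, 0.6, 3.3]
time: 19.53
eef_pos: [0.6292, -0.0124, 0.2079]
contact_force: [-1.0, 0.5, -0.6]
```

View pics/w7.png

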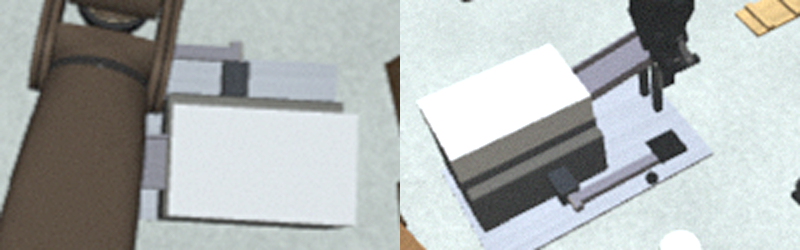

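The lid is shut, the chute is empty, the pedal is at rest and the gripper is clear of everything, so I'm handing in.

```bash
python3 -c "
from plant import sign_off
print(sign_off())"
```

```text
the job is handed in; nothing more can be done
None
```

The roll is in the bin; the pedal was held on its buffer at about 13–16 N and eased up over about 4 s, the lid shut at the end, and the job was handed in at about 19.6 s of the 62 s allowed.

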